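# Roll down a slatted facing panel

### The arm

A 7-joint arm with a two-finger parallel gripper is mounted at the origin on a cart in front of the work surface, level with it; the furniture and walls round the work are solid. World frame = base frame: x ahead of the robot, y to its left, z up, the work surface at z = 0. Lengths are in mm, angles in rad, forces in N, time in s.
With the tool pointing down it reaches from about 425 to 825 mm from the base axis. Payload 3.6 kg.
Tool frame: the origin (TCP) lies at the very end of the fingers, on their centre line; the grasp point (between the pads) lies env.grip_depth behind it (env.grip_depth is the distance from the TCP to the grasp point, in mm); y points along the fingers, x is the direction in which the jaws open and shut, and the axes are right-handed (so a half turn about y gives the same grasp; the last joint's range is limited). The gripper opens to 93 mm and grips with 3 to 60 N. Pads are 15 mm wide; open, the fingers measure 128 mm over their backs; the gripper's body (75 mm by 188 mm) begins 65 mm behind the grasp point.
Start: joints at [1.155, 0.615, -0.013, 1.423, 0.008, 1.103, -0.04], TCP at [247.011, -601.205, 218.64] pointing down, gripper open.
Joint ranges: [-3.12, 3.12], [-0.3, 2.06], [-1.34, 1.32], [0.26, 2.42], [-1.36, 4.5], [0.01, 1.98], [-2.84, 2.84]. Speed limits (rad/s): [2.79, 2.79, 3.14, 3.14, 3.14, 3.14, 3.14].

### API

Orientations are given as a rotation vector (axis times angle).
In Python, from workcell import env, claw, read_camera, order gives the robot as it stands. Calls block until the motion is done:
- env.move_ptp(position, orientation): joint-space move of the TCP to a pose.
- env.movel(position, ori=None, rate=150, f_stop=None): straight line of the TCP; ori=None keeps the orientation; rate is the mean speed in mm/s. With f_stop (N) it stops when the force on the tool has changed by that much, and returns True; else False.
- env.movej(angles): joint-space move.
- claw.move_gripper(opening): opening from 0.0 (shut) to 1.0 (fully open); the grip force is fixed at half the most; returns when the fingers have stopped.
- env.dwell(seconds).
- env.inverse_kinematics(position, orientation): joint angles nearest the present ones, or None.
- env.sense(): the state.
- read_camera(name): name is "side" or "top"; returns a dict with "color" (400x640x3 uint8, blue, green, red), "vertical_fov" (degrees; the focal length in pixels is half the picture's height over the tangent of half this angle, whatever the lens; pixels are square), "cx", "cy" (the principal point, pixels), "world_from_camera" (4x4, takes a point from camera to world coordinates). Camera axes: x right, y down, z forward; pixel columns grow to the right and rows downward; lengths in mm; the calibration is good to about 2 mm. A picture is of the moment at which its call begins. There is no depth.
A pose or a line that the arm cannot do raises env.IKError and nothing moves.
- order.close_job(): hands the job in, once; it reports no verdict.
The state is a dict: "time": time; "joint_pos": joint angles; "qvel": joint speeds; "tau": joint torques, N m; "tool_pos": TCP position; "tool_rot": TCP orientation; "wrist_force": force on the tool from outside, world axes, zero at the start; "wrist_torque": the same for the moment, N m; "opening": opening from 0.0 (shut) to 1.0 (fully open).
Only numpy, scipy, OpenCV 4.12 (cv2) and the standard library are available. Lean on these libraries where they do the work, as an engineer would, in place of code of your own. Each camera call takes 0.05 s, during which the arm holds its last target. There are 200 camera calls.

### The job

Take the hand roller from its stand and roll it over the slatted panel from one end to the other, pressing steadily with about 15 N and never more than 30 N, until every slat lies flush with the side rails; feel for the height, as the panel lies on uneven packing. Press with the roller only, leave the other things where they are, and finally set the roller back in its stand, upright.

Things in the scene. Friction and masses are not known exactly. Their poses are not given: they have to be found in the camera images.
- panel: the slatted facing panel, fixed to the desk: wooden block 215x135 mm, 40 mm thick, with a framed bed of six slats lying over cork packing on it. Origin: centre of the block's underside; x along its length (the rolling direction, across the slats), y across its width, z up
- panel_flush (a point): nominal centre of the bed at rail-top level, 66 mm above the panel's origin, axes as panel. Aluminium rails at |y| = 43 to 53 mm, end pieces at |x| = 74 to 90 mm; slats between. The bed itself is not measured: its rail tops lie up to 9 mm above or below this point and slope along x by up to 0.04 rad either way
- roller_grip (a point): centre of the hand roller's upright wooden handle, 26x26 mm, 62 mm tall; roller 0.28 to 0.45 kg. z up along the handle, y along the wheel's axle, x the rolling direction. 31 mm below is the top of a steel cross plate (34 mm along x, 84 mm along y, 8 mm thick) on which fingertips may bear
- roller_foot (a point): lowest point of the roller's rubber wheel when the handle is upright, 87 mm below roller_grip; wheel 44 mm in diameter and 44 mm wide, turning freely on its axle; axes as roller_grip
- wheel (a joint): turn of the roller's wheel in its fork, rad, 0 at the start; rolling 22 mm turns it 1 rad, either sign
- stand: the roller's stand, fixed: steel foot 80x110 mm and two upright walls (54 mm along x, at |y| = 34 to 44 mm, tops 56 mm up) carrying the ends of the roller's cross plate, the wheel hanging between them. 5 mm lips on the wall ends leave the plate 6 mm play each way in x; the fork has 5 mm each way in y. Origin: centre of the underside; x along the walls, z up
- stand_seat (a point): where the centre of the roller's handle (roller_grip) is when the roller sits in its stand, 95 mm above the desk; axes as stand
- slat_0 (a joint): how far slat 0 (counted along the panel's x, centre at x = -61 mm) has been pressed down, m: 0 to 0.0004 at the start, 0.0035 when flush with the rails. Grey, 23 mm along x, 84 mm along y. Yields only above about 5 N, then sinks about 25 mm/s under 15 N, stops dead when flush and stays where left
- slat_1 (a joint): how far slat 1 (counted along the panel's x, centre at x = -37 mm) has been pressed down, m: 0 to 0.0004 at the start, 0.0035 when flush with the rails. Grey, 23 mm along x, 84 mm along y. Yields only above about 5 N, then sinks about 25 mm/s under 15 N, stops dead when flush and stays where left
- slat_2 (a joint): how far slat 2 (counted along the panel's x, centre at x = -12 mm) has been pressed down, m: 0 to 0.0004 at the start, 0.0035 when flush with the rails. Grey, 23 mm along x, 84 mm along y. Yields only above about 5 N, then sinks about 25 mm/s under 15 N, stops dead when flush and stays where left
- slat_3 (a joint): how far slat 3 (counted along the panel's x, centre at x = 12 mm) has been pressed down, m: 0 to 0.0004 at the start, 0.0035 when flush with the rails. Grey, 23 mm along x, 84 mm along y. Yields only above about 5 N, then sinks about 25 mm/s under 15 N, stops dead when flush and stays where left
- slat_4 (a joint): how far slat 4 (counted along the panel's x, centre at x = 37 mm) has been pressed down, m: 0 to 0.0004 at the start, 0.0035 when flush with the rails. Grey, 23 mm along x, 84 mm along y. Yields only above about 5 N, then sinks about 25 mm/s under 15 N, stops dead when flush and stays where left
- slat_5 (a joint): how far slat 5 (counted along the panel's x, centre at x = 61 mm) has been pressed down, m: 0 to 0.0004 at the start, 0.0035 when flush with the rails. Grey, 23 mm along x, 84 mm along y. Yields only above about 5 N, then sinks about 25 mm/s under 15 N, stops dead when flush and stays where left
- side_cutters: bystander: side cutters lying flat, 47x142x14 mm; origin at the centre of its underside
- screwdriver_navy: bystander: dark blue screwdriver lying flat, 24x158x23 mm; origin at the centre of its underside
- cell_0: bystander: cylindrical battery cell lying down, 18x66x18 mm; origin at the centre of its underside
- block_battery: bystander: block battery lying down, 26x52x17 mm; origin at the centre of its underside
- can_capacitor_1: bystander: can capacitor standing upright, 29x29x53 mm; origin at the centre of its underside
- marker_0: bystander: marker pen lying flat, 12x123x13 mm; origin at the centre of its underside

How it is judged:
By the outcome, as a careful person would: the job done as asked, in the order asked, and still so for the second after the job is handed in, with the robot touching nothing.
It also fails if it takes over 72 s, if anything falls off the work surface, if the arm or the gripper's body presses on something with over 40 N, if the wrist force passes 120 N, or if a joint passes its speed limit or range.

## Working session

There is one attempt and no reset: what is moved stays moved. The work goes in short steps, each a Python script; the robot and the scene stay as the last script left them, time stands still between calls to the robot, and variables do not carry over. Pictures are saved under pics/ and viewed, on a budget of 10 in all, crops included, one or two more only if the job needs it, and the job is handed in when it is done.

```bash
ls; mkdir -p pics; python3 - <<'E'
from workcell import env, claw, read_camera, order
import cv2,numpy as np
for n in("top","side"):
    c=read_camera(n);cv2.imwrite(f"pics/{n}0.png",c["color"])
    print(n,c["vertical_fov"],c["cx"],c["cy"],np.round(c["world_from_camera"],4).tolist())
s=env.sense();print(s,env.grip_depth)
E
```

```text
pics
top 50.390432036883816 327.2661125279002 196.86103077372934 [[-0.0053, -0.9981, 0.0615, 371.3898], [-0.9999, 0.006, 0.0111, 36.8594], [-0.0114, -0.0614, -0.998, 1316.5995], [0.0, 0.0, 0.0, 1.0]]
side 44.88939518097046 316.4608119007084 202.77656384539404 [[-0.1376, -0.6345, 0.7606, -480.3953], [-0.9904, 0.0776, -0.1145, 162.5796], [0.0136, -0.769, -0.6391, 871.9535], [0.0, 0.0, 0.0, 1.0]]
{'time': 0.1, 'joint_pos': array([ 1.15448543,  0.61582739, -0.01261522,  1.42471001,  0.00812921,
        1.1033971 , -0.04041488]), 'qvel': array([-0.00095548, -0.00115868, -0.00145086, -0.00130465, -0.00072812,
       -0.00064388, -0.00079163]), 'tau': array([ 1.87048259e-03, -4.60038865e+01,  2.10216190e-01, -1.66244620e+01,
       -6.11860910e-02,  1.69210648e-02,  1.10546171e-04]), 'tool_pos': array([ 246.74531709, -600.58880827,  217.60334256]), 'tool_rot': array([-1.36752953,  0.91882274, -0.91563799]), 'wrist_force': array([-0.29925202,  0.4929093 ,  0.5692505 ]), 'wrist_torque': array([0.05124362, 0.04249238, 0.01244587]), 'opening': 1.0003382458803476} 18.8
```

View pics/top0.png

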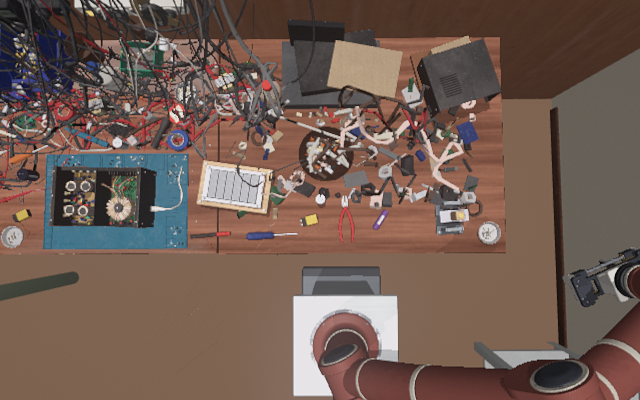

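View pics/side0.png

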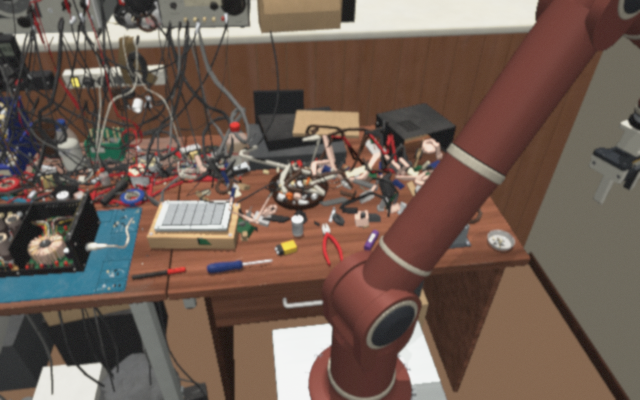

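The top view shows the panel at about (234,187) and the stand with the roller at about (453,215). The side view shows the panel, but the arm hides the stand. Next is a zoomed composite of the two.

```bash
cat > h.py <<'E'
from workcell import env, claw, read_camera, order
import cv2,numpy as np
from scipy.spatial.transform import Rotation as R
def ray(c,u,v):
    f=c["color"].shape[0]/2/np.tan(np.radians(c["vertical_fov"])/2)
    T=np.array(c["world_from_camera"]); d=T[:3,:3]@np.array([(u-c["cx"])/f,(v-c["cy"])/f,1.]); return T[:3,3],d
def onz(c,u,v,z):
    o,d=ray(c,u,v); return o+d*(z-o[2])/d[2]
def proj(c,p):
    f=c["color"].shape[0]/2/np.tan(np.radians(c["vertical_fov"])/2)
    T=np.array(c["world_from_camera"]); q=T[:3,:3].T@(np.asarray(p)-T[:3,3]); return q[0]/q[2]*f+c["cx"],q[1]/q[2]*f+c["cy"]
def rot(jaw):  # tool y down, tool x (jaw) at angle jaw in world xy
    x=np.array([np.cos(jaw),np.sin(jaw),0]);y=np.array([0,0,-1.]);return R.from_matrix(np.c_[x,y,np.cross(x,y)]).as_rotvec()
E
python3 - <<'E'
from h import *
a=cv2.imread("pics/top0.png")
k=lambda x0,y0,w,h,s:cv2.resize(a[y0:y0+h,x0:x0+w],None,fx=s,fy=s,interpolation=cv2.INTER_CUBIC)
cv2.imwrite("pics/z1.png",np.hstack([k(190,152,90,70,5),k(432,187,50,50,7)]))
s=env.sense();print(R.from_rotvec(s["tool_rot"]).as_matrix().round(2))
E
```

```text
[[ 0.38 -0.    0.92]
 [-0.92  0.    0.38]
 [-0.   -1.   -0.  ]]
```

View pics/z1.png

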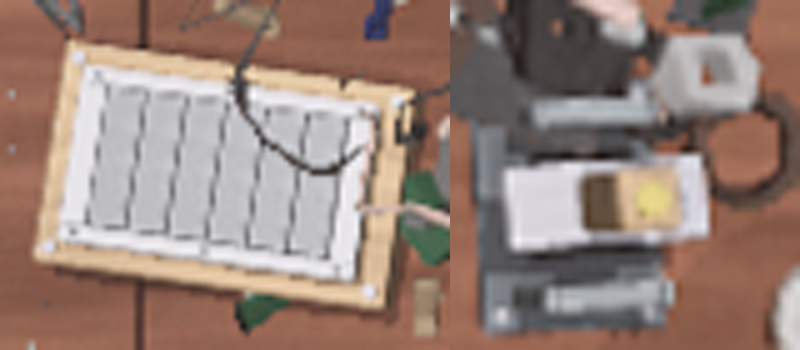

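The panel corners are clear in zoom pixels: (68,42), (412,92), (385,308), (35,260). In the stand crop, the two walls run along image u at v≈110 and 295. A white bar with the wooden handle lies between them, also along u, and that looks odd. I'll move the arm clear so the side view shows the stand.

```bash
python3 - <<'E'
from h import *
env.move_ptp([480,30,350],rot(-np.pi/2))
s=env.sense();print(s["time"],s["tool_pos"],s["joint_pos"].round(2),s["wrist_force"])
t=read_camera("top");c=read_camera("side")
for q in [(68,42),(412,92),(385,308),(35,260)]: print(onz(t,190+q[0]/5,152+q[1]/5,40).round())
u,v=432+(607-450)/7,187+202/7
p=onz(t,u,v,64);print(p.round());pu,pv=map(int,proj(c,p));print(pu,pv)
cv2.imwrite("pics/side1.png",c["color"])
k=lambda a,x0,y0,w,h,s:cv2.resize(a[y0:y0+h,x0:x0+w],None,fx=s,fy=s,interpolation=cv2.INTER_CUBIC)
cv2.imwrite("pics/z2.png",np.hstack([k(c["color"],pu-40,pv-50,80,90,5),k(t["color"],425,187,60,67,450/67)]))
E
```

```text
2.5333 [480.19507046  28.99270375 349.80414183] [ 0.18  0.25 -0.37  1.66  0.1   1.25 -1.79] [ 0.20109625 -0.0923123  -0.83495074]
[563. 426.  40.]
[531. 217.  40.]
[401. 233.  40.]
[431. 444.  40.]
[ 390. -322.   64.]
453 214
```

View pics/z2.png

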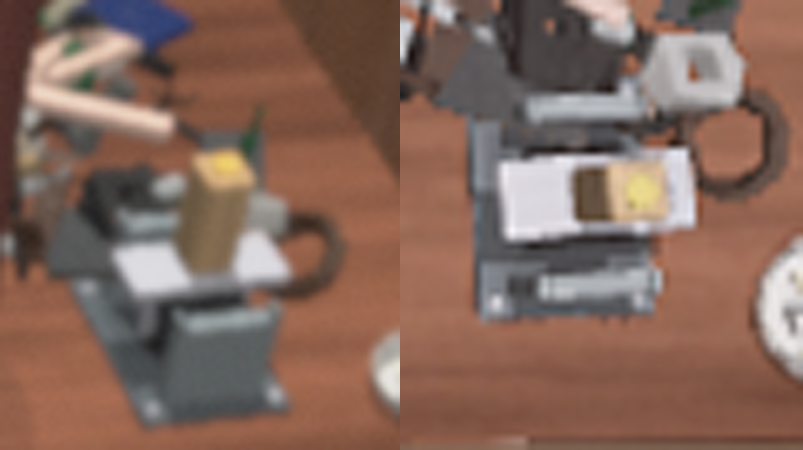

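The stand's walls are at the front and back, and the plate appears to run parallel to them instead of across. I'll triangulate the key points to see how the roller actually sits.

```bash
cat >> h.py <<'E'
def tri(t,a,c,b):
    o1,d1=ray(t,*a);o2,d2=ray(c,*b);A=np.c_[d1,-d2];s=np.linalg.lstsq(A,o2-o1,rcond=None)[0]
    p,q=o1+s[0]*d1,o2+s[1]*d2;return (p+q)/2,np.linalg.norm(p-q)
E
python3 - <<'E'
from h import *
t=read_camera("top");c=read_camera("side")
s=450/67
T=lambda x,y:(425+(x-400)/s-.4,187+y/s-.4)
S=lambda x,y:(413+x/5-.4,164+y/5-.4)
P={"yellow":((641,190),(230,162)),"handletopFL":((608,220),(195,163)),"plate left-back":((497,160),(110,245)),"plate left-front":((505,240),(132,295)),"plate right-back":((690,148),(255,230)),"plate right-front":((695,228),(292,278)),
"frontwall top L":((540,300),(175,315)),"frontwall top R":((655,290),(272,310)),"foot front L":((482,318),(148,425)),"foot front R":((652,312),(287,408))}
for k,(a,b) in P.items():
    p,e=tri(t,T(*a),c,S(*b));print(k,p.round(),round(e,1))
E
```

```text
yellow [ 392. -322.  125.] 2.0
handletopFL [ 380. -302.  136.] 5.1
plate left-back [ 407. -278.   63.] 0.1
plate left-front [ 372. -280.   59.] 2.9
plate right-back [ 412. -361.   60.] 4.3
plate right-front [ 377. -365.   57.] 0.1
frontwall top L [ 346. -292.   68.] 3.7
frontwall top R [ 350. -344.   62.] 2.5
foot front L [ 336. -285.    2.] 0.3
foot front R [ 339. -361.    2.] 2.1
```

```bash
python3 - <<'E'
from h import *
o=rot(np.radians(-86.6));g=np.array([392,-322,0.])
env.move_ptp(g+[0,0,180],o)
env.dwell(.2);print("free",env.sense()["wrist_force"].round(2))
env.movel(g+[0,0,75],rate=120)
hit=env.movel(g+[0,0,59],rate=15,f_stop=3)
s=env.sense();print(hit,s["tool_pos"].round(1),s["wrist_force"].round(2))
claw.move_gripper(0.0)
s=env.sense();print(s["time"],s["opening"]*93,s["wrist_force"].round(2),s["tool_pos"].round(1))
env.movel(g+[0,0,200],rate=120);env.dwell(.2)
s=env.sense();print(s["time"],s["opening"]*93,s["wrist_force"].round(2),s["wrist_torque"].round(2),s["tool_pos"].round(1))
t=read_camera("top");c=read_camera("side")
pu,pv=map(int,proj(c,g+[0,0,180]));qu,qv=map(int,proj(t,g+[0,0,100]));print(pu,pv,qu,qv)
k=lambda a,x0,y0,w,h,s:cv2.resize(a[y0:y0+h,x0:x0+w],None,fx=s,fy=s,interpolation=cv2.INTER_CUBIC)
cv2.imwrite("pics/z3.png",np.hstack([k(c["color"],pu-50,pv-40,100,125,4),k(t["color"],qu-40,qv-50,80,100,5)]))
E
```

```text
free [ 0.96  0.41 -0.62]
False [ 392.1 -322.1   59.1] [-0.01 -0.54 -0.36]
7.3 60.00384101608385 [-0.67  7.7   9.51] [ 392.2 -318.    59.6]
8.825 60.30855354578695 [ 0.35 -0.15 -3.4 ] [ 0.08  0.03 -0.02] [ 391.8 -321.8  199.5]
462 178 458 215
```

View pics/z3.png

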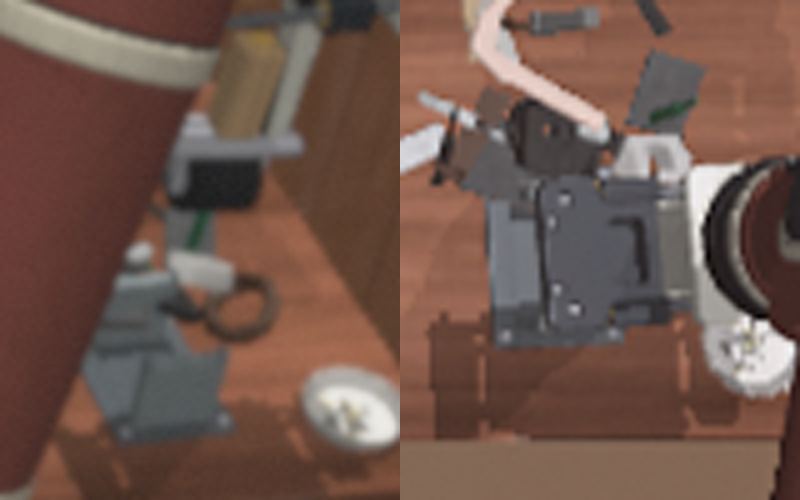

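The roller is lifted: it weighs about 2.8 N and the black wheel hangs under the plate. But the gripper reads 60 mm open, not the handle's 26 mm, so I need a clear view of the grip. I'll carry it towards the panel side, where the arm doesn't block the camera.

```bash
python3 - <<'E'
from h import *
p=np.array([440,300,270.])
env.movel(p,rate=300);env.dwell(.1)
s=env.sense();print(s["time"],s["opening"]*93,s["wrist_force"].round(2),s["wrist_torque"].round(2),s["tool_pos"].round(1))
t=read_camera("top");c=read_camera("side")
pu,pv=map(int,proj(c,p));qu,qv=map(int,proj(t,p));print(pu,pv,qu,qv)
k=lambda a,x0,y0,w,h,s:cv2.resize(a[y0:y0+h,x0:x0+w],None,fx=s,fy=s,interpolation=cv2.INTER_CUBIC)
cv2.imwrite("pics/z4.png",np.hstack([k(c["color"],pu-50,pv-60,100,120,5),k(t["color"],qu-40,qv-60,60,120,5)]))
E
```

```text
11.2667 60.538677480183026 [-0.24 -0.01 -3.41] [0.05 0.02 0.04] [440.3 298.8 270. ]
193 152 225 195
```

View pics/z4.png

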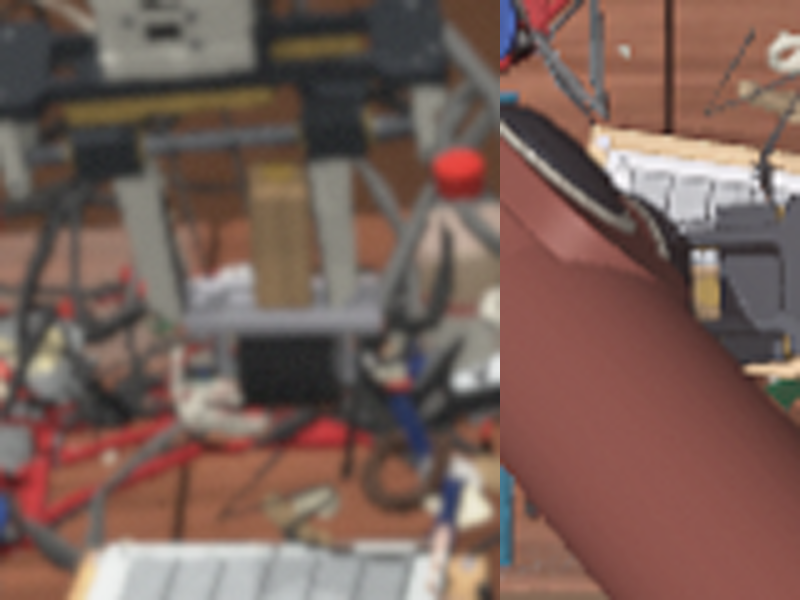

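The side view shows a lopsided grasp: the left finger is against the plate's end at (175,310), and the right finger stands on the plate beside the handle at (340,290). I must regrasp, so I'll look at the empty stand, now unobstructed, before setting the roller down.

```bash
python3 - <<'E'
from h import *
t=read_camera("top");c=read_camera("side")
k=lambda a,x0,y0,w,h,s:cv2.resize(a[y0:y0+h,x0:x0+w],None,fx=s,fy=s,interpolation=cv2.INTER_CUBIC)
cv2.imwrite("pics/z5.png",np.hstack([k(c["color"],420,185,60,75,6.6),k(t["color"],425,187,60,75,6.6)]))
E
```

```text
(no output)
```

View pics/z5.png

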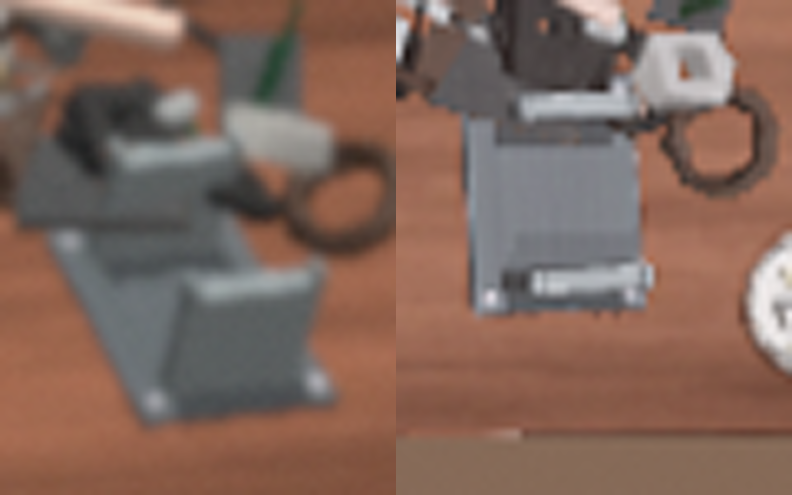

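The empty stand is clear: its walls run along world y, at front and back, with small end lips. The plate therefore belongs across them along world x, although it started turned by 90°. I'll seat it properly and regrasp with the fingers on the plate. The roller centre is about 12.5 mm along tool +x from the TCP.

```bash
python3 - <<'E'
from h import *
t=read_camera("top")
T=lambda x,y:(425+(x-396)/6.6-.4,187+y/6.6-.4)
f=[onz(t,*T(u,281),58) for u in(530,652)];b=[onz(t,*T(u,105),58) for u in(520,635)]
print(np.round(f+b,0)); ctr=np.mean(f+b,axis=0); print(ctr.round(1))
ax=np.mean(b,axis=0)-np.mean(f,axis=0);print(np.degrees(np.arctan2(ax[1],ax[0])))
j=np.radians(3.4)
for z in(270,170,62):
    q=env.inverse_kinematics([380,-323,z],rot(j));print(None if q is None else q.round(2))
q=env.inverse_kinematics([482,330,120],rot(np.radians(-8.4)));print(q.round(2))
E
```

```text
[[ 352. -295.   58.]
 [ 351. -349.   58.]
 [ 430. -292.   58.]
 [ 430. -344.   58.]]
[ 390.7 -319.9   58. ]
3.037474583107235
[ 0.93  0.35 -0.38  1.76  0.15  1.06  0.56]
[ 1.01  0.49 -0.51  1.91  0.31  0.83  0.4 ]
[ 1.02  0.67 -0.54  2.01  0.58  0.62  0.14]
[-0.24  0.71 -0.67  1.72  0.54  0.9  -1.28]
```

```bash
python3 - <<'E'
from h import *
j=np.radians(3.2);o=rot(j)
p=np.array([391,-321,0.])-12.5*np.array([np.cos(j),np.sin(j),0])
env.movel(p+[0,0,200],o,rate=350)
env.movel(p+[0,0,85],rate=120);env.dwell(.1)
F0=env.sense()["wrist_force"]
hit=env.movel(p+[0,0,54],rate=20,f_stop=4)
s=env.sense();print(s["time"],hit,s["tool_pos"].round(1),(s["wrist_force"]-F0).round(2),s["opening"]*93)
t=read_camera("top");c=read_camera("side")
k=lambda a,x0,y0,w,h,s:cv2.resize(a[y0:y0+h,x0:x0+w],None,fx=s,fy=s,interpolation=cv2.INTER_CUBIC)
cv2.imwrite("pics/z6.png",np.hstack([k(c["color"],410,155,70,100,5.5),k(t["color"],425,180,60,100,5.5)]))
E
```

```text
16.2417 True [ 378.5 -321.7   66. ] [-1.3  -0.09  7.57] 59.607364288960376
```

View pics/z6.png

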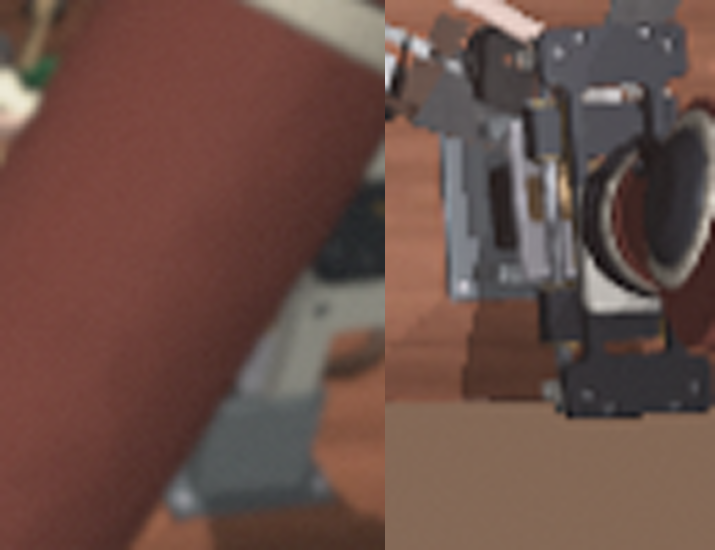

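The roller has touched down at TCP z = 66 with the plate crossing the walls. In the top crop its left edge runs (515,120) to (540,280), about 5° yawed from the stand. I'll release with a partial opening, back off and look.

```bash
python3 - <<'E'
from h import *
claw.move_gripper(0.78);s=env.sense();print(s["time"],s["opening"]*93,s["wrist_force"].round(2))
p=s["tool_pos"]
env.movel([p[0],p[1],175],rate=150)
env.movel([430,-120,230],rate=300)
print(env.sense()["time"],env.sense()["wrist_force"].round(2))
t=read_camera("top");c=read_camera("side")
k=lambda a,x0,y0,w,h,s:cv2.resize(a[y0:y0+h,x0:x0+w],None,fx=s,fy=s,interpolation=cv2.INTER_CUBIC)
cv2.imwrite("pics/z7.png",np.hstack([k(c["color"],410,155,70,100,5.5),k(t["color"],425,180,60,100,5.5)]))
E
```

```text
16.8167 72.66789761100074 [-0.82  0.36  0.23]
18.5667 [-0.36 -0.56 -0.08]
```

View pics/z7.png

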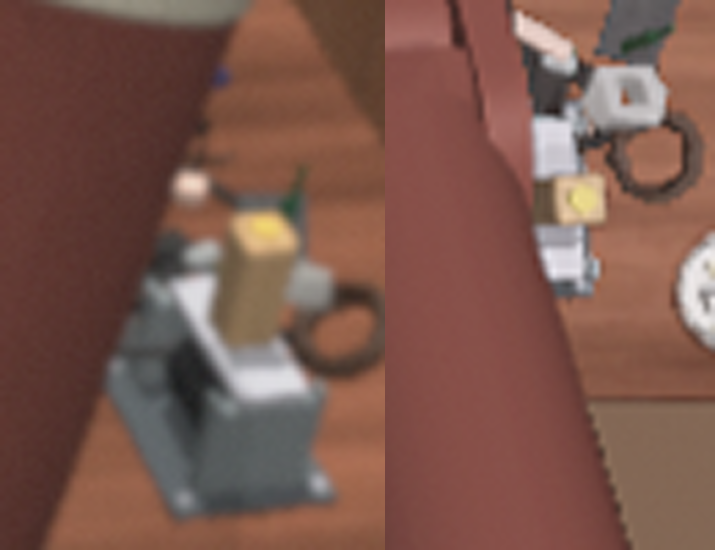

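The roller is seated across the walls, upright and between the lips, with the handle-top mark at (265,228) in the side crop and (584,199) in the top crop. Next I'll regrasp with the fingers narrowed so they land on the plate.

```bash
python3 - <<'E'
from h import *
t=read_camera("top");c=read_camera("side")
h,e=tri(t,(425+(581-385)/5.5-.4,180+199/5.5-.4),c,(410+266/5.5-.4,155+229/5.5-.4));print(h.round(1),e)
g=np.array([h[0],h[1],0]);
if np.linalg.norm(g-[391,-321,0])>10: raise SystemExit("check")
o=rot(np.radians(4))
claw.move_gripper(0.55)
env.movel(g+[0,0,175],o,rate=250)
env.movel(g+[0,0,78],rate=120);env.dwell(.1)
F0=env.sense()["wrist_force"]
hit=env.movel(g+[0,0,55],rate=15,f_stop=4)
s=env.sense();print(s["time"],hit,s["tool_pos"].round(1),(s["wrist_force"]-F0).round(2),s["opening"]*93)
claw.move_gripper(0.0)
s=env.sense();print(s["time"],s["tool_pos"].round(1),(s["wrist_force"]-F0).round(2),s["opening"]*93)
E
```

```text
[ 389.6 -320.5  126.3] 0.38824271285770395
22.35 True [ 389.5 -320.5   64.3] [-1.01  0.39  4.55] 51.21755538075841
22.8833 [ 389.4 -320.7   64.3] [-0.32  0.39  4.69] 25.876965923095
```

The grasp is good now: 25.9 mm opening with the tips on the plate at z = 64.3. I'll carry the roller to the near end of the panel and feel for the bed.

```bash
cat >> h.py <<'E'
C=np.array([481.5,330,0]);D=np.array([.146,.989,0]);D/=np.linalg.norm(D)
E
python3 - <<'E'
from h import *
o=rot(np.arctan2(D[1],D[0])-np.pi/2)
env.movel([389.5,-320.6,190],rate=200)
q=C-62*D
env.movel(q+[0,0,190],o,rate=350)
env.movel(q+[0,0,142],rate=100);env.dwell(.25)
s=env.sense();F0=s["wrist_force"];np.save("F0.npy",F0);print(s["time"],F0.round(2),s["tool_pos"].round(1),s["opening"]*93)
hit=env.movel(q+[0,0,105],rate=12,f_stop=4)
for i in range(3):
    s=env.sense();print(s["time"],hit,s["tool_pos"].round(2),(s["wrist_force"]-F0).round(2),s["wrist_torque"].round(2));env.dwell(.1)
z=s["tool_pos"][2]
env.movel([q[0],q[1],z-1.5],rate=10,f_stop=8)
for i in range(2):
    s=env.sense();print(s["time"],s["tool_pos"].round(2),(s["wrist_force"]-F0).round(2));env.dwell(.1)
E
```

```text
26.4 [ 0.04  0.96 -3.28] [472.8 269.  142.7] 26.202663077658723
28.2333 True [472.48 268.85 118.99] [ 0.46 -0.04  5.6 ] [ 0.04 -0.19 -0.05]
28.3333 True [472.44 268.48 118.7 ] [ 0.7  -0.8   5.13] [ 0.   -0.32 -0.03]
28.4333 True [472.34 268.1  118.4 ] [ 0.84 -1.2   5.84] [ 0.05 -0.47 -0.01]
28.8667 [472.56 268.69 116.73] [ 1.75 -0.6   4.35]
28.9667 [472.54 268.57 116.68] [ 1.64 -0.49  4.14]
```

```bash
python3 - <<'E'
from h import *
F0=np.load("F0.npy");q=C-62*D
z=116.4
for i in range(8):
    env.movel([q[0],q[1],z],rate=10,f_stop=10)
    env.dwell(.06);s=env.sense();f=s["wrist_force"]-F0
    print(round(s["time"],2),round(z,2),s["tool_pos"].round(2),f.round(2))
    if f[2]>12:break
    z-=.5
np.save("z.npy",z)
E
```

```text
29.38 116.4 [472.51 268.46 116.33] [ 1.38 -0.87  4.21]
29.68 115.9 [472.61 268.91 116.22] [ 1.48 -1.03  7.57]
29.99 115.4 [472.64 269.39 116.13] [ 1.34 -0.97 10.12]
30.3 114.9 [472.71 269.85 116.08] [ 0.52 -0.75 12.47]
```

```bash
python3 - <<'E'
from h import *
F0=np.load("F0.npy");z=float(np.load("z.npy"))-.5
x=-62.;L=[]
while x<66:
    x=min(x+6,66)
    hit=env.movel(C+x*D+[0,0,z],rate=24,f_stop=10)
    s=env.sense();f=s["wrist_force"]-F0
    xa=(s["tool_pos"]-C)@D
    L.append((x,xa,s["tool_pos"][2],z,f[2],f@D,hit))
    print(*[round(float(v),1) for v in L[-1]],round(s["time"],2))
    if hit: x=xa
    z+=np.clip((f[2]-15)/5*.7,-.8,.8)
    if f[2]>26 or s["time"]>48: break
np.save("roll.npy",np.array(L,float));np.save("z.npy",z)
E
```

```text
-56.0 -55.7 115.9 114.4 15.1 -2.6 0.0 30.7
-50.0 -50.1 115.7 114.4 14.0 -2.8 0.0 31.1
-44.0 -42.4 115.4 114.3 11.4 -0.2 0.0 31.5
-38.0 -36.1 115.2 113.8 12.0 -0.3 0.0 31.9
-32.0 -31.3 115.0 113.3 14.7 -1.1 0.0 32.3
-26.0 -26.0 114.9 113.3 14.5 -2.7 0.0 32.7
-20.0 -18.4 114.6 113.2 12.5 -0.2 0.0 33.1
-14.0 -12.1 114.4 112.9 11.4 -0.2 0.0 33.5
-8.0 -7.1 114.2 112.4 14.8 -2.2 0.0 33.9
-2.0 -2.2 114.0 112.3 15.1 -2.9 0.0 34.3
4.0 5.5 113.8 112.4 11.8 -1.6 0.0 34.7
10.0 11.9 113.6 111.9 11.9 -0.3 0.0 35.1
16.0 17.0 113.4 111.5 13.7 -0.2 0.0 35.5
22.0 21.8 113.2 111.3 14.8 -3.4 0.0 35.9
28.0 29.4 112.9 111.3 11.9 -0.2 0.0 36.3
34.0 36.0 112.7 110.8 11.7 0.3 0.0 36.7
40.0 41.5 112.5 110.4 13.8 -1.4 0.0 37.1
46.0 45.9 112.3 110.2 15.1 -3.8 0.0 37.5
52.0 53.4 112.0 110.2 12.3 0.5 0.0 37.9
58.0 60.0 111.8 109.8 12.5 -0.6 0.0 38.3
64.0 66.1 111.6 109.5 13.2 -0.7 0.0 38.7
66.0 68.1 111.5 109.2 12.5 -0.3 0.0 38.95
```

```bash
python3 - <<'E'
from h import *
L=np.load("roll.npy");k=np.polyfit(L[:,1],L[:,2],1);print("slope",k.round(4),"resid max",np.abs(np.polyval(k,L[:,1])-L[:,2]).max().round(2))
s=env.sense();p=s["tool_pos"]
env.movel([p[0],p[1],190],rate=150)
g=np.array([389.5,-320.6,0])
env.movel(g+[0,0,195],rot(np.radians(4)),rate=350)
env.movel(g+[0,0,80],rate=120);env.dwell(.15)
s=env.sense();F0=s["wrist_force"];print(s["time"],s["tool_pos"].round(1),s["opening"]*93)
hit=env.movel(g+[0,0,62],rate=15,f_stop=3)
s=env.sense();print(s["time"],hit,s["tool_pos"].round(1),(s["wrist_force"]-F0).round(2))
E
```

```text
slope [-3.52000e-02  1.13951e+02] resid max 0.04
43.125 [ 389.9 -320.9   80.7] 26.006146428136358
44.0833 True [ 389.4 -320.5   64.3] [0.15 0.53 9.28]
```

```bash
python3 - <<'E'
from h import *
claw.move_gripper(0.55)
env.movel([389.5,-320.6,180],rate=120)
env.move_ptp([480,30,350],rot(-np.pi/2))
s=env.sense();print(s["time"],s["wrist_force"].round(2))
t=read_camera("top");c=read_camera("side")
k=lambda a,x0,y0,w,h,s:cv2.resize(a[y0:y0+h,x0:x0+w],None,fx=s,fy=s,interpolation=cv2.INTER_CUBIC)
cv2.imwrite("pics/z8.png",np.hstack([k(c["color"],415,165,70,100,4),k(t["color"],425,180,60,100,4),k(t["color"],190,150,67,100,4)]))
E
```

```text
47.7083 [ 0.06 -0.96 -0.31]
```

View pics/z8.png

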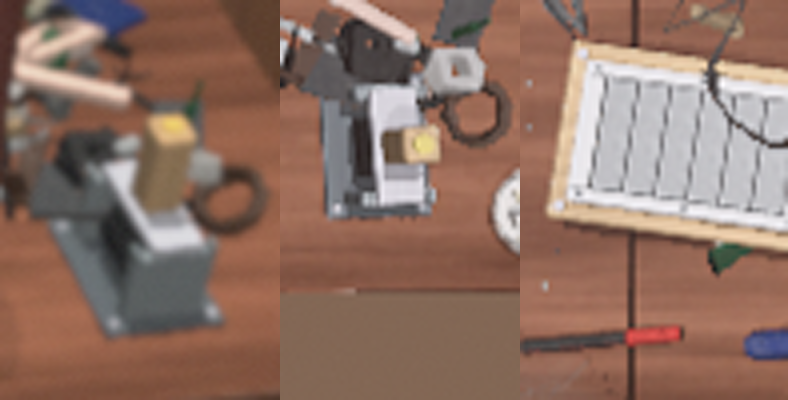

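The last picture shows the roller upright across both stand walls, with the handle-top mark at (172,125) in the side crop. The panel hasn't moved. I'm handing the job in.

```bash
python3 -c "
from h import *
order.close_job();print(env.sense()['time'])"
```

```text
the job is handed in; nothing more can be done
the job is handed in; nothing more can be done
```

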